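# Stand the upended topping tub up and lock it on its twin

### The arm

A 6-joint arm with a two-finger parallel gripper is mounted at the origin on a cart in front of the work surface, level with it; the furniture and walls round the work are solid. World frame = base frame: x ahead of the robot, y to its left, z up, the work surface at z = 0. Lengths are in m, angles in rad, forces in N, time in s.
With the tool pointing down it reaches from about 0.275 to 0.975 m from the base axis. Payload 8.4 kg.
Tool frame: the origin (TCP) lies between the finger pads; the fingertips stand 25 mm ahead of it and the grasp point (between the pads) lies 6 mm ahead of it; z points along the fingers, y is the line along which they close (so a half turn about z gives the same grasp; the last joint's range is limited). The gripper opens to 92 mm and grips with 3 to 60 N. Pads are 20 mm wide; open, the fingers measure 128 mm over their backs; the gripper's body (75 mm by 189 mm) begins 69 mm behind the grasp point.
Start: joints at [-0.002, 0.353, 1.633, -0, 1.155, -0.002], TCP at [0.625, -0, 0.217] pointing down, gripper open.
Joint ranges: [-2.63, 2.63], [-0.92, 2.1], [0.06, 2.66], [-1.3, 4.44], [0, 2.69], [-3.02, 3.02]. Speed limits (rad/s): [2.22, 2.22, 2.79, 3.14, 3.14, 3.14].

### API

Orientations are given as [roll, pitch, yaw] about the fixed x, y, z axes, in that order (R = Rz(yaw) Ry(pitch) Rx(roll)).
In Python, from bench import sensors, cams, ctrl gives the robot as it stands.
- The arm moves only by the tool apply_moves, never from a script. Its argument "rows" is text: rows parted by semicolons, each of 4 numbers parted by spaces: the shift along the world's x, y, z scaled (see below), then the turn about the world's z scaled (see below). In form: x y z yaw; .... A call has 1 to 12 rows; each row is the pose to reach, as a shift and turn from the pose commanded when the call began; what a row does not reach only later rows make up. The controller multiplies each number of a shift by 0.8 m and each number of a turn by 60 degrees. A row lasts 1/12 s, in which the tool goes at most 41.7 mm and 7.16 degrees, less where a joint would pass 70% of its speed; a pose out of reach is approached as far as the arm can. A call with a number of a shift or a turn outside -1 to 1 is refused whole. A call with a gripper value outside its range is refused whole. "hand" is the closure, from -1 (fully open) to 1 (shut), so that 0 is half open, set as the call begins (left out, the last holds). The fingers move at their own pace and stop on an object; "grip_force" is the grip in N (left out, the last holds). Time passes only in rows, so rows that repeat a pose let the fingers close. It gives the time, the measured TCP pose, the force, the opening and the grip force at its end, in the units of the state.
- sensors.get_state(): the state, without advancing time (a new reading comes with each control period).
- cams.read_camera(name): name is "scene" or "side" or "wrist"; returns a dict with "image" (400x640x3 uint8, red, green, blue), "K" (3x3 intrinsics, pixels), "extrinsics" (4x4, takes a point from camera to world coordinates). Camera axes: x right, y down, z forward; pixel columns grow to the right and rows downward; lengths in m; the calibration is good to about 2 mm. A picture is of the moment at which its call begins. There is no depth.
- ctrl.sign_off(): hands the job in; it is judged then, once.
The state is a dict: "t": time; "joint_positions": joint angles; "qvel": joint speeds; "joint_efforts": joint torques, N m; "ee_pos": TCP position; "tool_rot": TCP orientation; "contact_force": force on the tool from outside, world axes, zero at the start; "ft_torque": the same for the moment, N m; "finger_gap": finger opening in m; "finger_force": force on a finger pad.
Only numpy, scipy, OpenCV 4.12 (cv2) and the standard library are available. Lean on these libraries where they do the work, as an engineer would, in place of code of your own. Each camera call takes 0.05 s, during which the arm holds its last target. There are 200 camera calls.

### The job

The orange-lidded topping tub has been left standing on its end. Stand it upright on the worktop and let go of it, then take it again and stack it squarely on the green-lidded tub so that the recesses in its base drop fully down over the lugs of the green lid. The green lid has some play, so its lugs may not be in the middle of their tub: feel for them. Keep the green-lidded tub standing about where it is and leave everything else alone.

Things in the scene. Friction and masses are not known exactly. Their poses are not given: they have to be found in the camera images.
- tub_end: Closed white food tub with orange lid, one rigid piece, 90 mm long (x), 56 wide (y), 54 high (z, underside to lid top) plus 6 mm lugs on the lid. Origin: centre of the underside; z points to the lid. Starts standing on a short end: z level, pointing roughly to the robot's left (+y), underside facing right. Both ends alike. About 0.2 kg.
- tub_end_base (a point): Centre of the orange-lidded tub's underside (same axes as the tub), midway between its two recesses: each 25 mm (x) by 35 mm (y), 7 mm deep with a small lead-in, centred 22 mm either side along x.
- tub_low: Closed white tub with green lid, same sizes: 90 mm long (x), 56 wide (y), 54 high (z up) plus 6 mm lugs. Origin: centre of its underside. Stands upright on the worktop, loose, about 0.6 kg. A tub locked on it has its underside 54 mm above this origin; one riding on the lugs sits 6 mm higher. Both ends alike.
- tub_low_top (a point): Middle of the green-lidded tub's top, 54 mm above its origin, fixed to the tub, not to the lid. Two lugs on the lid, each 22 (x) by 32 (y) by 6 mm high, sit 22 mm either side of the lid's middle along x. Lid and lugs together slide along x, up to 5 mm either way from this point, stiffly (about 7 N to shift); where they stand is not reported.
- bottle: Bystander: small drink bottle with orange cap, 58 mm across, 182 mm high; origin at the centre of its base.
- sauce_cup: Bystander: white lidded sauce cup, 73 mm across, 49 mm high; origin at the centre of its base.
- tin_milk: Bystander: red and white tin, 75 mm across, 110 mm high; origin at the centre of its base.
- beaker: Bystander: small clear beaker, 48 mm across, 60 mm high; origin at the centre of its base.
There are look-alikes about, which are no part of the job. Leave any pink or purple look-alike of the tub_end alone.

How it is judged:
On the way:
1. the orange-lidded tub stands upright on the worktop, let go (angle between tub_end's own z axis and vertical below 0.08 rad and height (world z) of tub_end between -0.005 and 0.005 m and contact force between the fingers and tub_end below 0.1 N and linear speed of tub_end below 0.03 m/s), for 0.2 s.
At the end, for the whole second after the job is handed in: Orange-lidded tub rests level, still and released on the green-lidded one: its underside 51.5 to 56.5 mm above the lower one's (locked 54, on the lugs 60), within 9 mm along and 4 mm across, axes within 0.15 rad; lower tub upright on the worktop within 60 mm of its start (z of tub_end in the frame of tub_low between 0.0515 and 0.0565 m and x of tub_end in the frame of tub_low between -0.009 and 0.009 m and y of tub_end in the frame of tub_low between -0.004 and 0.004 m and angle between the x axis of tub_end and the x axis of tub_low, either way round below 0.15 rad and angle between each of tub_end, tub_low's own z axis and vertical below 0.05 rad and height (world z) of tub_low between -0.005 and 0.005 m and distance of tub_low from where it was at the start of the episode below 0.06 m and linear speed of tub_end below 0.02 m/s and contact force between the fingers and tub_end below 0.1 N); the robot touches nothing.
It fails at once if the green-lidded tub is tipped or knocked away (angle between tub_low's own z axis and vertical above 0.35 rad or distance of tub_low from where it was at the start of the episode above 0.08 m).
It fails at once if a bystander (bottle, sauce cup, tin, beaker) is shifted by more than 30 mm (distance of any of bottle, sauce_cup, tin_milk, beaker from where it was at the start of the episode above 0.03 m).
It also fails if it takes over 61 s, if anything falls off the work surface, if the arm or the gripper's body presses on something with over 40 N, if the wrist force passes 120 N, or if a joint passes its speed limit or range.

## Working session

There is one attempt and no reset: what is moved stays moved. The work goes in short steps, Python scripts to look and compute and a tool call to move; the robot and the scene stay as the last step left them, time stands still between calls to the robot, and variables do not carry over. Pictures are saved under pics/ and viewed, at most 10 in all, crops included, and the job is handed in when it is done.

Besides the shell and the picture viewer there is one more tool, called in YAML: its name, and indented under it one key for each argument. apply_moves: Moves the arm, as the interface text tells. Its arguments: {"type":"object","properties":{"rows":{"type":"string"},"hand":{"type":"number"},"grip_force":{"type":"number"}},"required":["rows"]}

```bash
mkdir -p pics; ls
python3 - <<'E'
from bench import sensors,cams
import cv2,numpy as np
for n in ["scene","side","wrist"]:
    c=cams.read_camera(n); cv2.imwrite(f"pics/{n}0.png",c["image"][:,:,::-1]); np.savez(f"{n}0.npz",**c)
    print(n,np.round(c["K"],1).tolist(),np.round(c["extrinsics"],3).tolist())
print(sensors.get_state())
E
```

```text
pics
scene [[388.6, 0.0, 314.7], [0.0, 388.6, 209.5], [0.0, 0.0, 1.0]] [[0.765, -0.421, 0.487, 0.042], [-0.644, -0.495, 0.584, -0.56], [-0.005, -0.76, -0.65, 0.726], [0.0, 0.0, 0.0, 1.0]]
side [[378.1, 0.0, 315.5], [0.0, 378.1, 198.6], [0.0, 0.0, 1.0]] [[-0.767, -0.54, 0.346, 0.229], [-0.641, 0.632, -0.434, 0.446], [0.016, -0.555, -0.832, 0.848], [0.0, 0.0, 0.0, 1.0]]
wrist [[352.2, 0.0, 322.9], [0.0, 352.2, 204.2], [0.0, 0.0, 1.0]] [[1.0, 0.0, -0.002, 0.625], [-0.0, -0.971, -0.241, 0.068], [-0.002, 0.241, -0.971, 0.385], [0.0, 0.0, 0.0, 1.0]]
{'t': 0.15, 'joint_positions': array([-2.40853593e-03,  3.53488574e-01,  1.63394925e+00,  2.66707865e-05,
        1.15522343e+00, -2.38088699e-03]), 'qvel': array([ 0.0007546 , -0.00267189, -0.00240334,  0.00146501,  0.00104152,
       -0.00112   ]), 'joint_efforts': array([-8.47799656e-04, -5.94210899e+01, -3.34467816e+01,  6.96930941e-02,
        2.04021111e-02, -8.35750166e-05]), 'ee_pos': array([6.24620881e-01, 4.29063450e-06, 2.16442475e-01]), 'tool_rot': array([-3.14052411e+00, -2.69333344e-05,  1.57075788e+00]), 'contact_force': array([-0.31647448, -0.3708656 ,  0.11175956]), 'ft_torque': array([ 0.01900959,  0.01398997, -0.0017486 ]), 'finger_force': 0.0, 'finger_gap': 0.09169549906130085}
```

View pics/scene0.png

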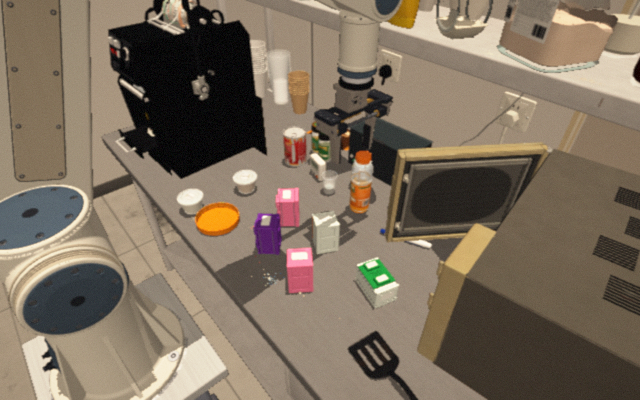

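View pics/side0.png

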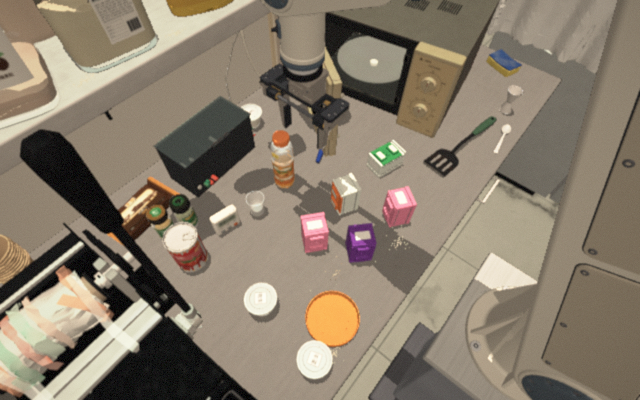

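Candidates for the orange-lidded tub in the side view: white box with an orange face (345,193), pink (315,232), pink (399,206), purple (361,242). In the scene view these are white (326,232), pinks (288,207) and (300,270), purple (267,233). By the description it is the white one, whose orange lid faces +y. The green-lidded tub is at scene (378,281), side (386,157). I'll check this in a close crop.

Run:
```python
import cv2,numpy as np
a=cv2.imread("pics/scene0.png")[195:315,240:410]; b=cv2.imread("pics/side0.png")[130:250,290:430]
a=cv2.resize(a,None,fx=4,fy=4,interpolation=cv2.INTER_CUBIC)[:, :]; b=cv2.resize(b,None,fx=4,fy=4,interpolation=cv2.INTER_CUBIC)
cv2.imwrite("pics/cropA.png",a);cv2.imwrite("pics/cropB.png",b)
```

```text
(no output)
```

View pics/cropA.png

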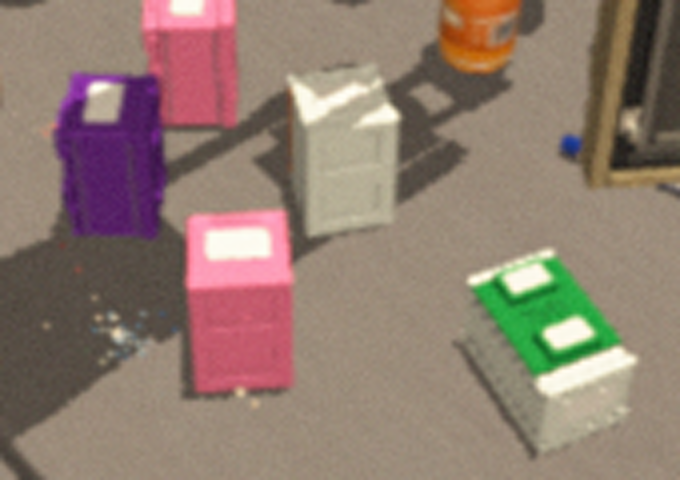

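View pics/cropB.png

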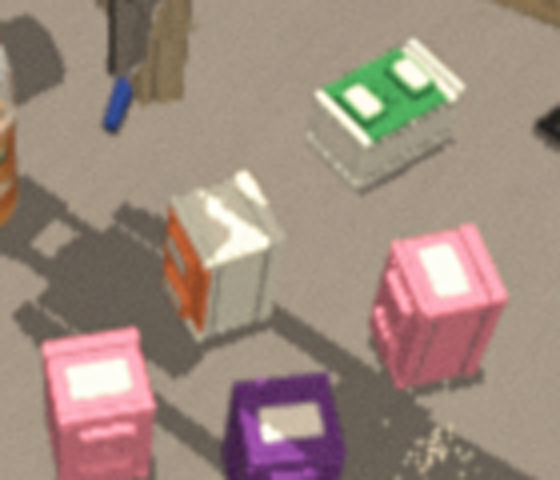

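The crops confirm it: a white box with its orange lid plate facing left in the side view, a pink one on each side of it, and the purple one below. Next I'll intersect the top corners with their known heights from both cameras.

```bash
cat > h.py <<'E'
import numpy as np
def ray(c,u,v,z):
    E=c["extrinsics"];d=E[:3,:3]@np.linalg.inv(c["K"])@[u,v,1.];o=E[:3,3]
    return (o+d*(z-o[2])/d[2])
def proj(c,P):
    E=c["extrinsics"];p=(np.atleast_2d(P)-E[:3,3])@E[:3,:3];q=p@c["K"].T
    return q[:,:2]/q[:,2:]
E
python3 - <<'E'
from h import *
S=dict(np.load("scene0.npz"));D=dict(np.load("side0.npz"))
A=lambda x,y:(240+x/4,195+y/4); B=lambda x,y:(290+x/4,130+y/4)
print("end top scene");[print(np.round(ray(S,*A(*p),.09),3)) for p in [(300,122),(398,118),(289,78),(375,68)]]
print("end bot");[print(np.round(ray(S,*A(*p),0),3)) for p in [(308,235),(395,220)]]
print("end top side");[print(np.round(ray(D,*B(*p),.09),3)) for p in [(172,205),(245,172),(280,238),(207,262)]]
print("bot");[print(np.round(ray(D,*B(*p),0),3)) for p in [(197,338),(270,310)]]
print("low top scene");[print(np.round(ray(S,*A(*p),.054),3)) for p in [(470,280),(553,251),(634,354),(540,388)]]
print("lugs z.06");[print(np.round(ray(S,*A(*p),.06),3)) for p in [(526,279),(569,335)]]
print("low top side");[print(np.round(ray(D,*B(*p),.054),3)) for p in [(318,95),(367,140),(463,88),(412,42)]]
print("lugs");[print(np.round(ray(D,*B(*p),.06),3)) for p in [(364,101),(412,73)]]
print("bystanders base side");
for n,p in dict(bottle=(285,183),purple=(361,258),pinkL=(315,248),pinkR=(397,222)).items(): print(n,np.round(ray(D,*p,0),3))
E
```

```text
end top scene
[ 0.482 -0.034  0.09 ]
[ 0.529 -0.07   0.09 ]
[0.502 0.001 0.09 ]
[ 0.549 -0.027  0.09 ]
end bot
[ 0.48  -0.044  0.   ]
[ 0.531 -0.07   0.   ]
end top side
[ 0.545 -0.018  0.09 ]
[ 0.526 -0.069  0.09 ]
[ 0.479 -0.042  0.09 ]
[0.502 0.002 0.09 ]
bot
[0.502 0.001 0.   ]
[ 0.479 -0.048  0.   ]
low top scene
[ 0.495 -0.168  0.054]
[ 0.548 -0.184  0.054]
[ 0.525 -0.264  0.054]
[ 0.47  -0.246  0.054]
lugs z.06
[ 0.516 -0.192  0.06 ]
[ 0.504 -0.235  0.06 ]
low top side
[ 0.542 -0.179  0.054]
[ 0.494 -0.168  0.054]
[ 0.469 -0.25   0.054]
[ 0.52  -0.263  0.054]
lugs
[ 0.513 -0.191  0.06 ]
[ 0.502 -0.233  0.06 ]
bystanders base side
bottle [0.68  0.018 0.   ]
purple [0.385 0.065 0.   ]
pinkL [0.489 0.117 0.   ]
pinkR [ 0.374 -0.079  0.   ]
```

View pics/wrist0.png

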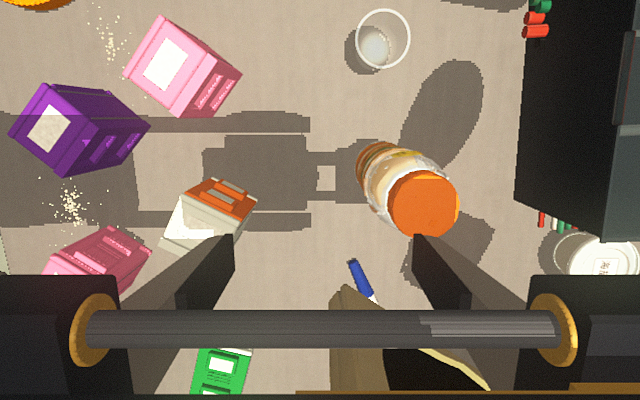

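The wrist view shows the white and orange tub at (210,215), the bottle at (410,200), pink ones at (180,65) and (100,265), purple at (75,130) and the green lid at (220,365). Before the reach I'll locate the look-alikes to check clearance.

Run:
```python
from h import *
S=dict(np.load("scene0.npz"));D=dict(np.load("side0.npz"))
A=lambda x,y:(240+x/4,195+y/4); B=lambda x,y:(290+x/4,130+y/4)
f=lambda c,T,L:[np.round(ray(c,*T(*p),.09)[:2],3).tolist() for p in L]
print("pinkL",f(D,B,[(45,343),(137,330),(152,405),(60,420)]))
print("pinkR",f(D,B,[(392,242),(470,228),(505,297),(425,325)]),f(S,A,[(188,212),(288,210),(292,283),(190,290)]))
print("purple",f(D,B,[(235,385),(325,375),(343,435),(230,450)]),f(S,A,[(70,75),(158,75),(160,128),(60,130)]))
```

```text
pinkL [[0.539, 0.109], [0.504, 0.067], [0.466, 0.1], [0.499, 0.141]]
pinkR [[0.425, -0.084], [0.394, -0.124], [0.35, -0.095], [0.376, -0.047]] [[0.385, -0.05], [0.429, -0.086], [0.396, -0.129], [0.351, -0.097]]
purple [[0.437, 0.059], [0.402, 0.02], [0.371, 0.045], [0.414, 0.094]] [[0.4, 0.092], [0.442, 0.056], [0.414, 0.016], [0.368, 0.054]]
```

apply_moves:
  rows: "-0.033 -0.007 0 -0.118; -0.066 -0.015 0 -0.236; -0.1 -0.022 0 -0.354; -0.131 -0.029 0 -0.472; -0.131 -0.029 0 -0.472; -0.131 -0.029 -0.04 -0.472; -0.131 -0.029 -0.08 -0.472; -0.131 -0.029 -0.12 -0.472; -0.131 -0.029 -0.15 -0.472; -0.131 -0.029 -0.178 -0.472; -0.131 -0.029 -0.178 -0.472"
  hand: -1

```text
t: 1.07
ee_pos: [0.5178, -0.023, 0.0707]
tool_rot: [-3.136, 0.003, 1.078]
contact_force: [-0.6, -0.1, -0.7]
finger_gap: 0.0921
finger_force: 0.0
```

Run:
```python
from bench import cams
import cv2
c=cams.read_camera("side")["image"][90:250,240:420,::-1];d=cams.read_camera("wrist")["image"][:,:,::-1]
c=cv2.resize(c,None,fx=2.5,fy=2.5,interpolation=cv2.INTER_CUBIC);d=cv2.resize(d,(350,400)) if 0 else cv2.resize(d[:,100:440],None,fx=1,fy=1)
cv2.imwrite("pics/m1.png",cv2.hconcat([c,d]))
```

```text
(no output)
```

View pics/m1.png

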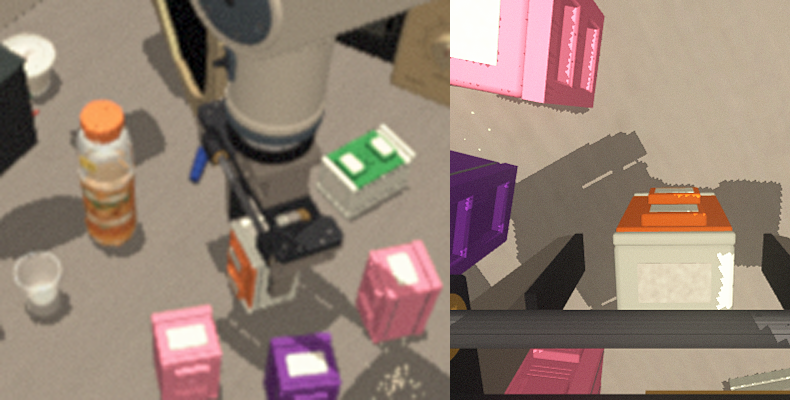

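The wrist view shows the tub centred between the fingers (left pad column 583, right pad column 763, tub 615–735), its lid edge level at row 236 and the neighbours clear. Now I'll grip it.

apply_moves:
  rows: "0 0 0 0; 0 0 0 0; 0 0 0 0; 0 0 0 0; 0 0 0 0; 0 0 0 0; 0 0 0 0; 0 0 0 0"
  hand: 1
  grip_force: 15

```text
t: 1.83
ee_pos: [0.5205, -0.0232, 0.0751]
tool_rot: [3.141, -0.0, 1.077]
contact_force: [-1.9, -0.2, 6.7]
finger_gap: 0.0558
finger_force: 15.0
```

apply_moves:
  rows: "0 0 0.012 0; 0.008 0.008 0.018 0; 0.016 0.016 0.018 0; 0.025 0.025 0.018 0; 0.025 0.025 0.018 0; 0.025 0.025 0.008 0; 0.025 0.025 0.003 0; 0.025 0.025 0.002 0; 0.025 0.025 0.002 0"

```text
t: 2.58
ee_pos: [0.5394, -0.0033, 0.0754]
tool_rot: [-3.14, 0.001, 1.076]
contact_force: [-0.4, -0.3, -2.2]
finger_gap: 0.056
finger_force: 15.0
```

apply_moves:
  rows: "0 0 -0.001 0; -0.0037 -0.0068 0.003 0; -0.0074 -0.0136 0.006 0; -0.011 -0.021 0.008 0; -0.0151 -0.0281 0.01 0; -0.019 -0.0355 0.0105 0; -0.0232 -0.0429 0.0108 0; -0.027 -0.05 0.01 0; -0.0311 -0.0576 0.009 0; -0.035 -0.065 0.0072 0; -0.0388 -0.0718 0.0041 0; -0.0388 -0.0718 0.0041 0"
  grip_force: 4

```text
t: 3.58
ee_pos: [0.5081, -0.0615, 0.0788]
tool_rot: [-3.14, 0.001, 1.076]
contact_force: [-1.2, 0.1, -2.3]
finger_gap: 0.0561
finger_force: 4.0
```

Run:
```python
from bench import cams
import cv2
c=cams.read_camera("side")["image"][90:250,240:420,::-1];d=cams.read_camera("wrist")["image"][:,:,::-1]
c=cv2.resize(c,None,fx=2.5,fy=2.5,interpolation=cv2.INTER_CUBIC)
cv2.imwrite("pics/m2.png",cv2.hconcat([c,d[:,100:440].copy()]))
```

```text
(no output)
```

View pics/m2.png

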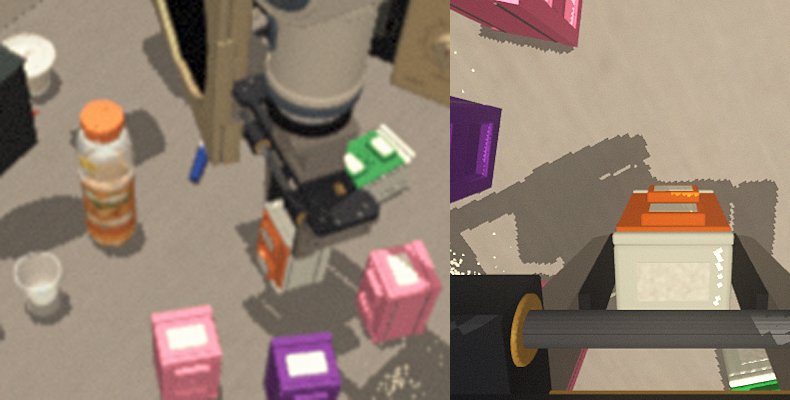

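The tub hasn't turned: in the wrist view it still looks the same (rows 190–310), so the pads held it through friction. I'll set it down and regrip at mid-height on the lid edge with minimum force. Its weight should then swing it underside-down.

apply_moves:
  rows: "0 0 -0.003 0; 0 0 -0.0055 0; 0 0 -0.0055 0; 0 0 -0.0055 0"

```text
t: 4.02
ee_pos: [0.5093, -0.0604, 0.075]
tool_rot: [3.142, 0.0, 1.077]
contact_force: [1.1, 0.3, -1.9]
finger_gap: 0.0557
finger_force: 4.0
```

apply_moves:
  rows: "0 0 0 0; 0 0 0 0; 0 0 0 0; 0 0 0 0; 0.009 0.0165 -0.006 0; 0.009 0.0165 -0.016 0; 0.009 0.0165 -0.026 0; 0.009 0.0165 -0.026 0; 0.009 0.0165 -0.026 0"
  hand: 0.2

```text
t: 4.77
ee_pos: [0.5161, -0.0474, 0.0541]
tool_rot: [-3.141, 0.0, 1.077]
contact_force: [0.2, 0.7, -1.3]
finger_gap: 0.0561
finger_force: 4.0
```

apply_moves:
  rows: "0 0 0 0; 0 0 0 0; 0 0 0 0; 0 0 0 0; 0 0 0 0; 0 0 0 0"
  hand: 1
  grip_force: 3

```text
t: 5.27
ee_pos: [0.5164, -0.0475, 0.0543]
tool_rot: [3.141, -0.0, 1.076]
contact_force: [-0.5, 0.3, -1.5]
finger_gap: 0.0562
finger_force: 3.0
```

apply_moves:
  rows: "0 0 0.008 0; 0 0 0.016 0; 0 0 0.025 0; 0 0 0.033 0; 0 0 0.033 0; 0 0 0.033 0; 0 0 0.033 0; 0 0 0.033 0"

```text
t: 5.93
ee_pos: [0.5162, -0.0474, 0.0805]
tool_rot: [-3.141, 0.0, 1.076]
contact_force: [0.6, -0.3, -3.2]
finger_gap: 0.0562
finger_force: 3.0
```

Run:
```python
from bench import cams
import cv2
c=cams.read_camera("side")["image"][90:250,240:420,::-1];d=cams.read_camera("wrist")["image"][:,:,::-1]
c=cv2.resize(c,None,fx=2.5,fy=2.5,interpolation=cv2.INTER_CUBIC)
cv2.imwrite("pics/m3.png",cv2.hconcat([c,d[:,100:440].copy()]))
```

```text
(no output)
```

View pics/m3.png

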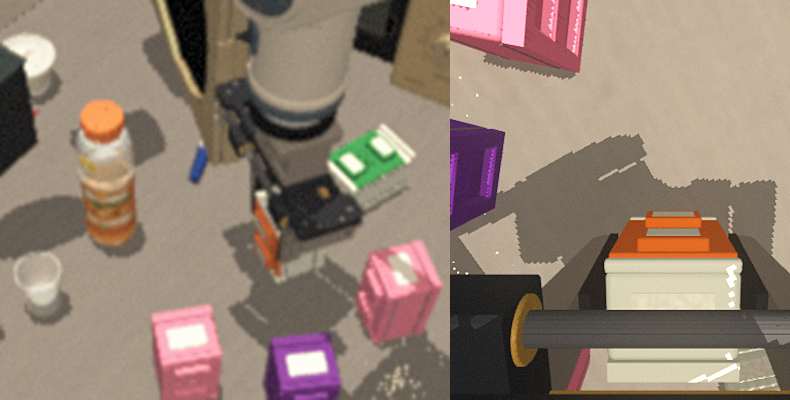

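That was my mistake: hand 0.2 is a 37 mm gap, so it stayed gripped. The tub is still upright on end in the hand, with its lid edge at wrist row 262. I'll set it down, open properly to about 72 mm and measure the lid edge.

apply_moves:
  rows: "0 0 -0.01 0; 0 0 -0.02 0; 0 0 -0.03 0; 0 0 -0.034 0; 0 0 -0.034 0; 0 0 -0.034 0"

```text
t: 6.53
ee_pos: [0.516, -0.0474, 0.0529]
tool_rot: [-3.141, 0.0, 1.076]
contact_force: [0.4, 0.2, -1.7]
finger_gap: 0.0559
finger_force: 3.0
```

apply_moves:
  rows: "0 0 0 0; 0 0 0 0; 0 0 0 0; 0 0 0 0; 0 0 0 0"
  hand: -0.56

```text
t: 6.95
ee_pos: [0.5165, -0.0474, 0.0537]
tool_rot: [3.141, -0.0, 1.077]
contact_force: [-0.9, 0.5, 0.4]
finger_gap: 0.0714
finger_force: 0.0
```

```bash
cat > lid.py <<'E'
from h import *
from bench import cams,sensors
import cv2
c=cams.read_camera("wrist");im=cv2.cvtColor(c["image"],cv2.COLOR_RGB2HSV)
m=cv2.inRange(im,(5,170,90),(18,255,255));m[:, :150]=0;m[:,500:]=0
n,l,s,_=cv2.connectedComponentsWithStats(m);k=1+s[1:,4].argmax();print(s[k])
ys,xs=np.where(l==k);st=sensors.get_state();d=np.array([.475,.88])
for q in (25,50,75):
    u=int(np.percentile(xs,q));v=ys[xs==u].max()+1
    P=ray(c,u,v,.09);print(u,v,P.round(4),"lid edge ahead of tcp along d (mm):",(1e3*(P[:2]-st["ee_pos"][:2])@d).round(1))
print(st["ee_pos"].round(4),st["finger_gap"].round(4),st["t"])
E
python3 lid.py
```

```text
[ 258  213  128   60 5041]
292 272 [ 0.5087 -0.0353  0.09  ] lid edge ahead of tcp along d (mm): 7.0
322 272 [ 0.5194 -0.041   0.09  ] lid edge ahead of tcp along d (mm): 7.0
352 272 [ 0.5301 -0.0468  0.09  ] lid edge ahead of tcp along d (mm): 7.0Traceback (most recent call last):
  File "lid.py", line 11, in <module>
    print(st["ee_pos"].round(4),st["finger_gap"].round(4),st["t"])
                                ^^^^^^^^^^^^^^^^^^^^^^
AttributeError: 'float' object has no attribute 'round'
```

apply_moves:
  rows: "0 0 0 0; 0 0 0 0; 0 0 0 0; 0 0 0 0; 0 0 0.008 0; 0.009 0.017 0.008 0; 0.018 0.034 0.008 0; 0.027 0.05 0.008 0; 0.027 0.05 0.008 0; 0.027 0.05 0.002 0; 0.027 0.05 -0.001 0; 0.027 0.05 -0.001 0"
  hand: 1
  grip_force: 12

```text
t: 8.0
ee_pos: [0.5378, -0.0076, 0.0525]
tool_rot: [-3.141, 0.0, 1.076]
contact_force: [0.3, 1.4, -0.8]
finger_gap: 0.0559
finger_force: 12.0
```

apply_moves:
  rows: "0 0 0 0; 0 0 0 0; 0 0 0 0; 0 0 0 0; 0 0 0.03 0; 0 0 0.07 0; 0 0 0.11 0; 0 0 0.11 0; 0 0 0.11 0"
  hand: -0.6

```text
t: 8.75
ee_pos: [0.5393, -0.0076, 0.1424]
tool_rot: [3.138, -0.002, 1.076]
contact_force: [-1.5, -0.1, -0.4]
finger_gap: 0.0737
finger_force: 0.0
```

```bash
sed -i '$d' lid.py; echo 'print(st["ee_pos"].round(4),st["finger_gap"],st["t"]);cv2.imwrite("pics/lid.png",c["image"][:,:,::-1])'>>lid.py; python3 lid.py
```

```text
[ 435   41   65   84 1830]
447 118 [0.638  0.0159 0.09  ] lid edge ahead of tcp along d (mm): 68.1
460 123 [0.6438 0.0094 0.09  ] lid edge ahead of tcp along d (mm): 65.1
470 124 [0.649  0.0059 0.09  ] lid edge ahead of tcp along d (mm): 64.5
[ 0.5381 -0.0076  0.141 ] 0.07349619671319076 8.8
```

```bash
sed -i 's/m\[:,500:\]=0/m[:,400:]=0/' lid.py; python3 lid.py
```

```text
[ 282  186   82   30 1618]
303 215 [0.5297 0.0044 0.09  ] lid edge ahead of tcp along d (mm): 6.8
322 215 [ 0.5405 -0.0015  0.09  ] lid edge ahead of tcp along d (mm): 6.8
342 215 [ 0.5519 -0.0076  0.09  ] lid edge ahead of tcp along d (mm): 6.8
[ 0.5374 -0.0075  0.1401] 0.07365268966325418 8.85
```

apply_moves:
  rows: "0.005 0.009 0 0; 0.01 0.018 0 0; 0.015 0.0275 0 0; 0.015 0.0275 0 0; 0.015 0.0275 0 0; 0.015 0.0275 0 0; 0.015 0.0275 0 0; 0.015 0.0275 0 0; 0.015 0.0275 -0.02 0; 0.015 0.0275 -0.042 0; 0.015 0.0275 -0.042 0; 0.015 0.0275 -0.042 0"
  hand: 1

```text
t: 9.85
ee_pos: [0.5492, 0.0144, 0.1066]
tool_rot: [-3.14, 0.001, 1.076]
contact_force: [0.2, 0.2, 0.2]
finger_gap: 0.0003
finger_force: 0.0
```

apply_moves:
  rows: "-0.0024 -0.0044 0 0; -0.0048 -0.0088 0 0; -0.006 -0.011 0.001 0; -0.0071 -0.0132 0.002 0; -0.009 -0.0165 0.0035 0; -0.0107 -0.0198 0.005 0; -0.0125 -0.023 0.0065 0; -0.0143 -0.0264 0.008 0; -0.0143 -0.0264 0.008 0"

```text
t: 10.6
ee_pos: [0.5383, -0.007, 0.1137]
tool_rot: [3.141, 0.0, 1.076]
contact_force: [0.3, 0.1, -0.1]
finger_gap: 0.0006
finger_force: 0.0
```

Run:
```python
from bench import cams
import cv2
c=cams.read_camera("side")["image"][90:250,240:420,::-1];d=cams.read_camera("wrist")["image"][:,:,::-1]
c=cv2.resize(c,None,fx=2.5,fy=2.5,interpolation=cv2.INTER_CUBIC)
cv2.imwrite("pics/m4.png",cv2.hconcat([c,d[:,100:440].copy()]))
```

```text
(no output)
```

View pics/m4.png

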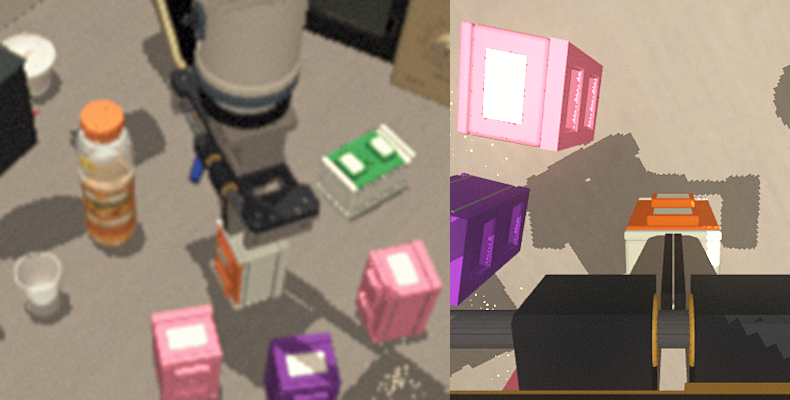

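The tub is still standing: the fingertips rose too early and are over its top edge (wrist column 675, row 235). I'll back off and push level first.

apply_moves:
  rows: "0.006 0.011 0 0; 0.0143 0.0264 0 0; 0.0143 0.0264 -0.008 0; 0.0143 0.0264 -0.011 0; 0.0143 0.0264 -0.011 0; 0.0095 0.0176 -0.011 0; 0.006 0.011 -0.011 0; 0.003 0.0055 -0.011 0; 0 0 -0.011 0; 0 0 -0.011 0"

```text
t: 11.53
ee_pos: [0.5379, -0.0077, 0.1048]
tool_rot: [-3.142, 0.0, 1.075]
contact_force: [1.7, -1.2, -1.0]
finger_gap: 0.0003
finger_force: 0.0
```

```bash
python3 lid.py
```

```text
[ 275  194   96   39 2472]
300 233 [0.5297 0.004  0.09  ] lid edge ahead of tcp along d (mm): 5.9
322 233 [ 0.5403 -0.0017  0.09  ] lid edge ahead of tcp along d (mm): 5.9
345 233 [ 0.5514 -0.0077  0.09  ] lid edge ahead of tcp along d (mm): 5.9
[ 0.5382 -0.0073  0.1048] 0.0009532050870112991 11.5833
```

apply_moves:
  rows: "-0.003 -0.0055 0 0; -0.006 -0.011 0 0; -0.006 -0.011 0 0; -0.006 -0.011 0 0"

```text
t: 11.92
ee_pos: [0.5336, -0.0156, 0.1047]
tool_rot: [-3.142, -0.0, 1.076]
contact_force: [0.4, 0.1, -0.1]
finger_gap: 0.0005
finger_force: 0.0
```

```bash
python3 lid.py
python3 - <<'E'
import cv2,numpy as np
im=cv2.imread("pics/lid.png");h=cv2.cvtColor(im,cv2.COLOR_BGR2HSV)
for r in range(180,312,6):
    print(r,''.join('o' if 5<=p[0]<=18 and p[1]>150 and p[2]>80 else '#' if p[2]<75 else 'w' if p[1]<60 and p[2]>150 else '-' if p[2]<140 else '+' for p in h[r,230:410:3]))
E
```

```text
[ 274  183   98   34 2228]
300 217 [0.5299 0.0041 0.09  ] lid edge ahead of tcp along d (mm): 15.4
322 217 [ 0.5404 -0.0016  0.09  ] lid edge ahead of tcp along d (mm): 15.4
345 217 [ 0.5513 -0.0075  0.09  ] lid edge ahead of tcp along d (mm): 15.4
[ 0.5337 -0.0155  0.1047] 0.0004067407696320524 11.9667
180 --+ww--------------------------------wwwwwwwwwwwwww---------
186 ------------------------ooww+w+wwww+woo---------------------
192 -------------------ooooooooooooooooooooooooo----------------
198 ------------------ooooooowwwwwwwwwwwwwooooooowww+-----------
204 -----------------oooooooooooooooooooooooooooooww------------
210 ----------------oooooooooooooooooooooooooooooooww-----------
216 ---------------ooooooooooooooooooooooooooooooooow-----------
222 --------------wwwwwwwwwwwwwwwwwwwwwwwwwwwwwwwwwww-----------
228 ---------------wwwwwwwwwwwwwwwwwwwwwwwwwwwwwwwww+-----------
234 ---------------wwwwwwwwwwwwww##-##wwwwwwwwwwwwww------------
240 ---------------wwwwwwww------##+##------wwwwwwww------------
246 ---------------wwwwwww------###w##-------wwwwwww------------
252 ---------------wwwwww-------###w###-------wwwwwwww+ww+wwwwww
258 ---------------wwwww--------###w###--------wwwwwwwwwwwwwwwww
264 ---------------wwww---------###w###---------wwwwwwwwwwwwwwww
270 w--------------www----------###w###----------wwwwwwwwwwwwwww
276 ##########################--###w###--#######################
282 ##########################-####+###--#######################
288 ##########################-####-###--#######################
294 #########################o-####-####--######################
300 #########################oo####+####oo######################
306 #########################oo####+####oo######################
```

apply_moves:
  rows: "0 0 -0.002 0; 0 0 -0.004 0; 0 0 -0.006 0; 0 0 -0.006 0; 0 0 -0.006 0"

```text
t: 12.38
ee_pos: [0.5336, -0.0153, 0.0996]
tool_rot: [-3.141, 0.0, 1.077]
contact_force: [0.1, 0.3, -0.9]
finger_gap: 0.0004
finger_force: 0.0
```

```bash
python3 lid.py
```

```text
[ 273  184  100   37 2380]
300 220 [0.5301 0.0041 0.09  ] lid edge ahead of tcp along d (mm): 15.3
323 220 [ 0.5408 -0.0017  0.09  ] lid edge ahead of tcp along d (mm): 15.4
345 220 [ 0.551  -0.0072  0.09  ] lid edge ahead of tcp along d (mm): 15.4
[ 0.5337 -0.0153  0.0997] 0.00017188021432146407 12.4333
```

apply_moves:
  rows: "0 0 -0.002 0; 0 0 -0.004 0; 0 0 -0.006 0; 0 0 -0.008 0; 0 0 -0.01 0; 0 0 -0.01 0; 0 0 -0.01 0"

```text
t: 13.02
ee_pos: [0.5339, -0.0153, 0.0928]
tool_rot: [3.141, -0.0, 1.076]
contact_force: [-3.0, 0.6, 12.5]
finger_gap: 0.0002
finger_force: 6.3
```

```bash
python3 lid.py;python3 - <<'E'
import cv2,numpy as np
im=cv2.imread("pics/lid.png");h=cv2.cvtColor(im,cv2.COLOR_BGR2HSV)
for r in range(198,280,6):
    print(r,''.join('o' if 5<=p[0]<=18 and p[1]>150 and p[2]>80 else '#' if p[2]<75 else 'w' if p[1]<60 and p[2]>150 else '-' if p[2]<140 else '+' for p in h[r,230:410:3]))
E
```

```text
[ 271  186  104   38 2580]
299 224 [0.5303 0.004  0.09  ] lid edge ahead of tcp along d (mm): 15.3
322 224 [ 0.5406 -0.0015  0.09  ] lid edge ahead of tcp along d (mm): 15.3
346 224 [ 0.5514 -0.0073  0.09  ] lid edge ahead of tcp along d (mm): 15.3
[ 0.5339 -0.0153  0.0928] 0.0005802047591143666 13.0667
198 ------------------ooooooooooooooooooooooooooo++-------------
204 -----------------ooooooowwwww+wwwwwwww+ooooooowwww----------
210 ----------------ooooooooooooooooooooooooooooooowww----------
216 ---------------oooooooooooooooooooooooooooooooooww----------
222 --------------ooooooooooooooooooooooooooooooooooow----------
228 -------------wwwwwwwwwwwwwwwwwwwwwwwwwwwwwwwwwwwww----------
234 -------------wwwwwwwwwwwwwwww##-##wwwwwwwwwwwwwwww----------
240 -------------wwwwwwwwww------##+##------wwwwwwwww-----------
246 --------------wwwwwwww------###+##-------wwwwwwww-----------
252 --------------wwwwwww-------###w###-------wwwwwwww----------
258 --------------wwwwww--------###w###--------wwwwwwwwwwwwwwwww
264 --------------wwwww---------###w###---------wwwwwwwwwwwwwwww
270 --------------wwww----------###w###----------wwwwwwwwwwwwwww
276 ##########################--###+###--#######################
```

The fully closed fingers touch the top at TCP z 0.0935, so when shut their tips are only about 3.5 mm ahead of the TCP. I'll redo the push lower, at tip height of about 80 mm.

apply_moves:
  rows: "0 0 0.012 0; 0 0 0.022 0; 0.01 0.0185 0.022 0; 0.0208 0.0385 0.022 0; 0.0208 0.0385 0.022 0; 0.0208 0.0385 0 0; 0.0208 0.0385 -0.012 0; 0.0208 0.0385 -0.012 0; 0.0178 0.033 -0.012 0; 0.0149 0.0275 -0.012 0; 0.0131 0.0242 -0.012 0; 0.0131 0.0242 -0.012 0"

```text
t: 14.07
ee_pos: [0.5442, 0.0032, 0.0829]
tool_rot: [3.141, -0.0, 1.076]
contact_force: [0.0, 0.6, -0.8]
finger_gap: 0.0003
finger_force: 0.2
```

```bash
python3 lid.py
```

```text
[ 269  220  107   55 1790]
286 261 [0.5277 0.0114 0.09  ] lid edge ahead of tcp along d (mm): -1.0
316 234 [0.5474 0.0166 0.09  ] lid edge ahead of tcp along d (mm): 13.0
357 256 [ 0.5596 -0.0029  0.09  ] lid edge ahead of tcp along d (mm): 1.7
[0.5443 0.0035 0.0828] 0.0004906276714788975 14.1167
```

apply_moves:
  rows: "-0.0024 -0.0044 0 0; -0.004 -0.0075 0 0; -0.006 -0.011 0.001 0; -0.0075 -0.0138 0.002 0; -0.009 -0.0165 0.003 0; -0.0105 -0.0193 0.004 0; -0.012 -0.022 0.005 0; -0.012 -0.022 0.005 0"

```text
t: 14.78
ee_pos: [0.5347, -0.0139, 0.0866]
tool_rot: [3.141, -0.0, 1.076]
contact_force: [1.3, 2.1, 4.4]
finger_gap: 0.0005
finger_force: 2.9
```

```bash
python3 lid.py;python3 - <<'E'
import cv2,numpy as np
im=cv2.imread("pics/lid.png");h=cv2.cvtColor(im,cv2.COLOR_BGR2HSV)
for r in range(174,282,6):
    print(r,''.join('o' if 5<=p[0]<=18 and p[1]>150 and p[2]>80 else '#' if p[2]<75 else 'w' if p[1]<60 and p[2]>150 else '-' if p[2]<140 else '+' for p in h[r,230:410:3]))
E
```

```text
[ 269  213  107   62 2428]
288 257 [ 0.5191 -0.0056  0.09  ] lid edge ahead of tcp along d (mm): -0.2
319 234 [ 0.5386 -0.0023  0.09  ] lid edge ahead of tcp along d (mm): 11.9
355 251 [ 0.5501 -0.0187  0.09  ] lid edge ahead of tcp along d (mm): 3.0
[ 0.5348 -0.0138  0.0865] 0.0004889858163821488 14.8333
174 ------+ww--------------wwwwwwwwwwwwwwwwwwwwwwwwwwwwwwwwwwwww
180 ---ww+-------------------------------wwwwwwwwwwwwwwwww-w-w--
186 -w------------------------------------w-w-w-----w-w---------
192 ------------------------------------------------------------
198 ------------------------------------------------------------
204 -------------------------------------wwwwwwwwwwwww----------
210 -------------------------------------wwwwwwwwwwwww----------
216 ------------------wwwww+owwwwwwwwwwwwoowwwwwwwwwww----------
222 ------------------ooooooo++++++++++++ooooooo+wwwww----------
228 -----------------oooooooooooooooooooooooooooowwwww----------
234 -----------------oooooooooooo##o##oooooooooooowwww----------
240 ----------------ooooooo------##o##------oooooowwww----------
246 ----------------oooooo------###-##-------oooooo-------------
252 ---------------oooooo-------###-###-------ooooo+------------
258 --------------+ooooo--------###o###--------ooooowwww-+------
264 --------------ooooo---------###o###---------oooo+wwwwwwwwwww
270 -------------ooooo----------###o###----------oooowwwwwwwwwww
276 ##########################--###o###--#######################
```

The force (about +2.4 N along the push) and the lid moving along with the fingers show the tub sliding rather than tipping. So I'll return to the gravity swing, gripping only a thin strip at the lid edge. First I'll back off and re-measure.

apply_moves:
  rows: "0.006 0.011 0 0; 0.009 0.0165 0.02 0; 0.009 0.0165 0.055 0; 0.009 0.0165 0.055 0; 0.009 0.0165 0.055 0; 0.009 0.0165 0.055 0; 0.009 0.0165 0.055 0"
  hand: -0.6

```text
t: 15.42
ee_pos: [0.5409, -0.0003, 0.1291]
tool_rot: [-3.14, 0.001, 1.077]
contact_force: [0.3, -0.2, 0.1]
finger_gap: 0.0449
finger_force: 0.0
```

```bash
python3 lid.py;python3 - <<'E'
import cv2,numpy as np
im=cv2.imread("pics/lid.png");h=cv2.cvtColor(im,cv2.COLOR_BGR2HSV)
for r in range(174,312,6):
    print(r,''.join('o' if 5<=p[0]<=18 and p[1]>150 and p[2]>80 else '#' if p[2]<75 else 'w' if p[1]<60 and p[2]>150 else '-' if p[2]<140 else '+' for p in h[r,210:430:3]))
E
```

```text
[ 282  213   85   39 2248]
303 252 [ 0.5228 -0.0069  0.09  ] lid edge ahead of tcp along d (mm): -14.4
323 252 [ 0.5338 -0.0128  0.09  ] lid edge ahead of tcp along d (mm): -14.4
344 251 [ 0.5458 -0.0185  0.09  ] lid edge ahead of tcp along d (mm): -13.7
[ 5.409e-01 -3.000e-04  1.291e-01] 0.048983788967036715 15.4667
174 -+-+------------------------------wwwww+----------wwwwww-w-------wwwwwwwww
180 ----+------------------------------------------------------------wwwwwwwww
186 -----------------------------------------------------------------wwwwwwwww
192 --------------------------------------------------ww-------------wwwwwwwww
198 --------------------------------------------------www-----------wwwwwwwwww
204 --------------------------------------------------www-----------wwwwwwwwww
210 --------------------------------------------------www------------wwwwwwwww
216 ----------------------------wwwwo+wwwwwwwww+owwwwwwww------------wwwwwwwww
222 ---------------------------ooooooooooooooooooooooowww-----------wwwwwwwwww
228 --------------------------oooooooooooooooooooooooo--------------ww
[... 335 characters left out ...]
www--------#######wwwwwwwwwwwwwwwwwwwwwwwwwwwww######--------+wwwwww
264 wwwwwww---------########wwwwwwwwwwwwwwwwwwwwwwwwwwww+#######---------wwwww
270 wwwww----------#########wwwwwwwwwwwwwwwwwwwwwwwwwwww+########----------www
276 #ww-----------#########-wwwwwwwwwwwwwwwwwwwwwwwwwwwww#########-----------w
282 ##-----------##########-wwwwwwwwwwwwwwwwwwwwwwwwwwwwww#########-----------
288 ##----------##########--wwwwwwwwwwwwwwwwwwwwwwwwwwwwww##########----------
294 ##----------#########-wwwwwwwwwwwwwwwwwwwwwwwwwwwwwwwww#########----------
300 ------------#########wwwwwwwwwwwwwwwwwwwwwwwwwwwwwwwwww-########----------
306 ------------########wwwwwwwwwwwwwwwwwwwwwwwwwwwwwwwwwwww########----------
```

apply_moves:
  rows: "0 0 0 0; -0.006 -0.011 0 0; -0.006 -0.011 0 0; -0.006 -0.011 0 0; -0.006 -0.011 -0.03 0; -0.006 -0.011 -0.065 0; -0.006 -0.011 -0.095 0; -0.006 -0.011 -0.095 0; -0.006 -0.011 -0.095 0"
  hand: -0.6

```text
t: 16.22
ee_pos: [0.5361, -0.0093, 0.0536]
tool_rot: [-3.139, 0.001, 1.076]
contact_force: [-0.3, -0.0, 0.3]
finger_gap: 0.0737
finger_force: 0.0
```

```bash
python3 lid.py
```

```text
[ 261  229  126   67 5595]
294 295 [ 0.524  -0.0064  0.09  ] lid edge ahead of tcp along d (mm): -3.7
324 295 [ 0.5349 -0.0122  0.09  ] lid edge ahead of tcp along d (mm): -3.7
354 295 [ 0.5458 -0.0181  0.09  ] lid edge ahead of tcp along d (mm): -3.7
[ 0.5372 -0.0093  0.0548] 0.07346666815053181 16.2667
```

apply_moves:
  rows: "0 0 0 0; 0 0 0 0; 0 0 0 0; 0 0 0 0; 0 0 0 0; 0 0 0.01 0; 0 0 0.02 0; 0 0 0.03 0; 0 0 0.03 0; 0 0 0.03 0; 0 0 0.03 0"
  hand: 1
  grip_force: 3

```text
t: 17.18
ee_pos: [0.5369, -0.0092, 0.0783]
tool_rot: [3.142, 0.0, 1.077]
contact_force: [0.0, -0.3, -2.4]
finger_gap: 0.0561
finger_force: 3.0
```

```bash
cat > asc.py <<'E'
import cv2,numpy as np
im=cv2.imread("pics/lid.png");h=cv2.cvtColor(im,cv2.COLOR_BGR2HSV)
for r in range(150,400,8):
    print(r,''.join('o' if 5<=p[0]<=18 and p[1]>150 and p[2]>80 else '#' if p[2]<75 else 'w' if p[1]<60 and p[2]>150 else '-' if p[2]<140 else '+' for p in h[r,210:430:4]))
E
python3 lid.py; python3 asc.py
```

```text
[  268   172   111   136 10923]
289 308 [ 0.5107 -0.022   0.09  ] lid edge ahead of tcp along d (mm): -23.6
318 308 [ 0.5234 -0.0288  0.09  ] lid edge ahead of tcp along d (mm): -23.6
353 308 [ 0.5386 -0.037   0.09  ] lid edge ahead of tcp along d (mm): -23.6
[ 0.5367 -0.0092  0.0781] 0.055886498004805656 17.2333
150 +www+------------------+--+-+------+wwwwwwwwwwwwwwwwwww
158 +--------------wwwwwwwwwwwwwwwwwwwwwwwwwwwwwwwwwwwwwwww
166 --------------++wwwwwwwwwwwwwwwwwwwwwwwww+wwwwwwwwwwwww
174 -----------ww--o+oooooooooooooooooooo++o++wwww++wwwwwww
182 ---------------oooooooowwwwwwwwwwww+o+++++-www+++w----+
190 ---------------oooooooowwwwwwwwwwww+o++o++-------------
198 ---------------oooooooowwwwwwwwwwww+o+ooo+-------------
206 ---------------oooooooowwwwwwwwwwww+o+oooo-++---------+
214 ---------------ooooooooooooooooooooooooooo-w----------+
222 ---------------ooooooooooooooooooooooooooo-+----------w
230 ---------------ooooooooooooooooooooooooooo-+----------w
238 ------------###ooooooooooooooooooooooooooo-##---------w
246 -----------####oooooooooooooooooooooo+oooo####--------w
254 -
[... 434 characters left out ...]
########################################
318 #--#-#--##---------------------------------------------
326 -------------------------------------------------------
334 ############-##---------#-------------#--##--####--#---
342 -------------------------------------------------------
350 ------wwwwwwwwwww+wwwwwwwwwwwwwww+wwwwwwwwwwwwwwwwww---
358 -----+++++wwwwwwwwwwwwwwwwwwwwwwwwwwwwwwwwwwwwwwwww+---
366 ----+++++wwwwwwwwwwwwwwwwwwwwwwwwwwwwwwwwwwwwwwwwwwww--
374 ----++++-wwwwwwwwwwwwwwwwwwwwwwwwwwwwwwwwwwwwwwwwwwwww-
382 ---++++++www+wwww++wwwwwwwwwwwww+wwwwwwwwwwwwww+wwwwwww
390 --+++++-+++++++++++++++++++++++++++++++++++++++---++++-
398 #######################################################
```

The tub has swung: the wrist view looks straight onto the lid, with both lugs visible (rows 182–206 and 270–294), so it is close to level. I'll lower it until it touches.

apply_moves:
  rows: "0 0 -0.006 0; 0 0 -0.012 0; 0 0 -0.018 0; 0 0 -0.021 0; 0 0 -0.024 0; 0 0 -0.027 0; 0 0 -0.029 0; 0 0 -0.031 0; 0 0 -0.033 0; 0 0 -0.033 0"

```text
t: 18.07
ee_pos: [0.5371, -0.0091, 0.0518]
tool_rot: [3.142, -0.0, 1.076]
contact_force: [0.5, -0.2, -1.8]
finger_gap: 0.0559
finger_force: 3.0
```

apply_moves:
  rows: "0 0 -0.002 0; 0 0 -0.004 0; 0 0 -0.006 0; 0 0 -0.006 0; 0 0 -0.006 0"

```text
t: 18.48
ee_pos: [0.5371, -0.0092, 0.0469]
tool_rot: [3.142, -0.0, 1.077]
contact_force: [0.0, 1.0, -0.6]
finger_gap: 0.0561
finger_force: 3.0
```

```bash
python3 lid.py; python3 asc.py | sed -n 1,24p
```

```text
[  263   178   120   132 10852]
286 310 [ 0.5211 -0.0075  0.09  ] lid edge ahead of tcp along d (mm): -6.1
316 284 [ 0.537  -0.0033  0.09  ] lid edge ahead of tcp along d (mm): 5.1
354 310 [ 0.5449 -0.0203  0.09  ] lid edge ahead of tcp along d (mm): -6.1
[ 0.5371 -0.0092  0.0469] 0.05575978369804054 18.5333
150 www-------------+wwwwwwwwwwwwwwwww+wwww+wwwwwwwwwwwwwww
158 --------------wwwwwwwwwwwwwwwwwwwwwwwwwwwwwwwwwwwwwwwww
166 --------------wwwwwwwwwwwwwwwwwwwwwwwwwwwwwwwwwwwwwwwww
174 ------------+wwwwwwwwwwwwwwwwwwwwwwwwwwwwwwwwwwwwwwwwww
182 ---------ww---+ooooooo+++++++++++++++++++++oww+wwwwwwww
190 --------------ooooooooo++++++++++++++o+++++o+++www-----
198 --------------oooooooowwwwwwwwwwwww++o+++++o++---------
206 --------------oooooooowwwwwwwwwwwww++o++ooo+---+-------
214 --------------oooooooowwwwwwwwwwwww++o+oooo+++w--------
222 --------------oooooooowwwwwwwwwwwwwoooooooo---w--------
230 --------------ooooooooooooooooooooooooooooo---w--------
238 ------------##ooooooooooooooooooooooooooooo##----------
246 -----------###ooooooooooooooooooooooooo+ooo###---------
254 ----------####ooooooooooooooooooooooooo+ooo####--------
262 ---------#####ooooooooooooooooooooooooo+ooo#####-------
270 --------#######oooooooooooooooooooooooo+ooo######------
278 -------########oooooooooooooooooooooooooooo#######-----
286 ------########-ooooooo+wwwwwwwwwwwwoooooooo-########---
294 -----########--ooooooo+wwwwwwwwwwwwooooooo+w#########--
302 -----#######---ooooooo+wwwwwwwwwwwwooooooo+ww########--
310 #######################################################
318 #-####---------#---------------------------------------
326 -------------------------------------------------------
334 ##########-##--#--#---#------#-------------#-#-######--
```

apply_moves:
  rows: "0 0 -0.002 0; 0 0 -0.004 0; 0 0 -0.006 0; 0 0 -0.006 0; 0 0 -0.006 0"

```text
t: 18.95
ee_pos: [0.537, -0.0092, 0.042]
tool_rot: [3.141, 0.0, 1.077]
contact_force: [1.1, 0.4, -1.3]
finger_gap: 0.0563
finger_force: 3.0
```

apply_moves:
  rows: "0 0 0 0; 0 0 0 0; 0 0 0 0; 0 0 0 0; 0 0 0 0; 0 0 0 0; 0 0 0.03 0; 0 0 0.08 0; 0 0 0.13 0; 0 0 0.16 0; 0 0 0.16 0; 0 0 0.16 0"
  hand: -0.7

```text
t: 19.95
ee_pos: [0.5379, -0.0092, 0.1717]
tool_rot: [3.139, -0.001, 1.077]
contact_force: [0.2, 0.2, 0.5]
finger_gap: 0.0781
finger_force: 0.0
```

Run:
```python
from bench import cams,sensors
import cv2,numpy as np
for n in("wrist","side","scene"):
    c=cams.read_camera(n);np.savez(n+"1.npz",**c);cv2.imwrite(f"pics/{n}1.png",c["image"][:,:,::-1])
st=sensors.get_state();print(st["ee_pos"],st["t"])
w=cv2.imread("pics/wrist1.png");s=cv2.imread("pics/side1.png")[90:250,240:420];e=cv2.imread("pics/scene1.png")[195:315,260:420]
r=lambda x:cv2.resize(x,(400,300),interpolation=cv2.INTER_CUBIC)
cv2.imwrite("pics/m5.png",cv2.vconcat([cv2.hconcat([r(s),r(e)]),cv2.hconcat([r(w[100:400,150:550]),r(w)])]))
```

```text
[ 0.53590803 -0.00917983  0.16878357] 20.1
```

View pics/m5.png

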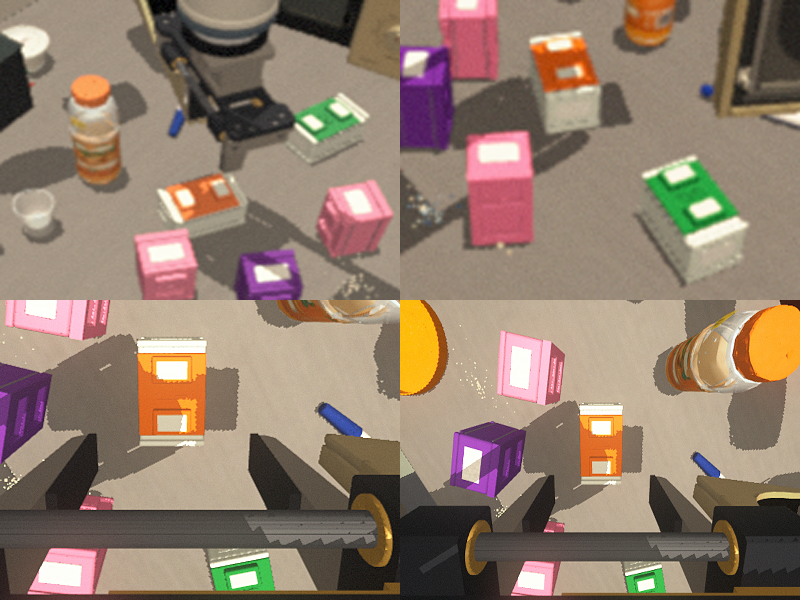

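The tub now stands upright with its lid up and the fingers clear. In the wrist view the lid is at columns 288–355, rows 139–247, with its long axis still along the tool's x. Next I'll measure the orange tub numerically.

```bash
cat > meas.py <<'E'
from h import *
import cv2
from scipy.optimize import least_squares
def mask(c,lo,hi,box):
    im=cv2.cvtColor(c["image"],cv2.COLOR_RGB2HSV);m=cv2.inRange(im,lo,hi);k=np.zeros_like(m);k[box[1]:box[3],box[0]:box[2]]=255
    m&=k;m=cv2.morphologyEx(m,cv2.MORPH_CLOSE,np.ones((9,9)))
    n,l,s,_=cv2.connectedComponentsWithStats(m);j=1+s[1:,4].argmax();return (l==j).astype(np.uint8),s[j]
def rect(c,m,z):
    cn,_=cv2.findContours(m,cv2.RETR_EXTERNAL,cv2.CHAIN_APPROX_NONE);cn=max(cn,key=len)[:,0]
    P=np.array([ray(c,u,v,z)[:2] for u,v in cn]);r=cv2.minAreaRect((P*1e3).astype(np.float32));b=cv2.boxPoints(r)
    e=[b[1]-b[0],b[2]-b[1]];L=max(e,key=np.linalg.norm);return np.array(r[0]).round(1),np.array(r[1]).round(1),np.degrees(np.arctan2(L[1],L[0]))%180
def show(c,m,s,z):print(s,*rect(c,m,z))
OR=((4,120,70),(22,255,255));GR=((45,80,30),(85,255,255))
E
python3 - <<'E'
from meas import *
for n,bx in(("wrist",(240,120,400,270)),("side",(305,160,360,220)),("scene",(300,200,345,235))):
    c=dict(np.load(n+"1.npz"));m,s=mask(c,*OR,bx);print(n);show(c,m,s,.054)
for n,bx in(("wrist",(300,330,460,395)),("side",(350,120,420,180)),("scene",(350,250,400,300))):
    c=dict(np.load(n+"1.npz"));m,s=mask(c,*GR,bx);print(n);show(c,m,s,.054)
E
```

```text
wrist
[ 287  153   70   82 4521] [539.6  -3.9] [68.9 56.6] 61.622276
side
[315 183  33  25 502] [538.7  -5. ] [68.4 57.3] 61.85671
scene
[312 210  28  22 412] [539.6  -6. ] [75.6 57.8] 61.37757
wrist
[ 361  357   64   34 1372] [ 513.7 -194.6] [37.8 56. ] 164.13148
side
[372 142  29  23 352] [ 508.7 -211.9] [65.8 55.7] 74.51677
scene
[358 259  37  30 594] [ 509.8 -211.4] [71.4 57.6] 74.282104
```

Run:
```python
from meas import *
S=dict(np.load("scene1.npz"));D=dict(np.load("side1.npz"))
for p in[(388,241),(484,232),(425,352),(432,300)]:print("scene",p,[ray(S,*p,z).round(3).tolist()[:2] for z in(0,.1,.2)])
for p in[(331,155),(398,118),(434,135),(411,45)]:print("side",p,[ray(D,*p,z).round(3).tolist()[:2] for z in(0,.1,.2)])
```

```text
scene (388, 241) [[0.651, -0.13], [0.567, -0.189], [0.484, -0.248]]
scene (484, 232) [[0.873, -0.274], [0.759, -0.313], [0.644, -0.352]]
scene (425, 352) [[0.472, -0.389], [0.413, -0.412], [0.353, -0.436]]
scene (432, 300) [[0.586, -0.32], [0.511, -0.353], [0.436, -0.386]]
side (331, 155) [[0.646, -0.144], [0.597, -0.075], [0.548, -0.005]]
side (398, 118) [[0.58, -0.402], [0.539, -0.302], [0.498, -0.202]]
side (434, 135) [[0.457, -0.412], [0.43, -0.311], [0.403, -0.21]]
side (411, 45) [[0.753, -0.756], [0.691, -0.615], [0.63, -0.473]]
```

apply_moves:
  rows: "-0.006 -0.04 0 0.03; -0.012 -0.085 0 0.07; -0.018 -0.13 0 0.11; -0.025 -0.175 0 0.15; -0.031 -0.22 0 0.19; -0.037 -0.25 0 0.211; -0.037 -0.26 0 0.211; -0.037 -0.26 0 0.211; -0.037 -0.26 0 0.211; -0.037 -0.26 0 0.211"

```text
t: 20.93
ee_pos: [0.5073, -0.2159, 0.1695]
tool_rot: [-3.14, -0.001, 1.298]
contact_force: [0.1, 0.4, -0.6]
finger_gap: 0.0782
finger_force: 0.0
```

Run:
```python
from meas import *
from bench import cams,sensors
c=cams.read_camera("wrist");np.savez("wrist2.npz",**c);cv2.imwrite("pics/wrist2.png",c["image"][:,:,::-1])
m,s=mask(c,*GR,(200,80,460,300));show(c,m,s,.054)
h=cv2.cvtColor(c["image"],cv2.COLOR_RGB2HSV)
for r in range(110,270,5):
    print(r,''.join('g' if 45<=p[0]<=85 and p[1]>80 else '#' if p[2]<75 else 'w' if p[1]<60 and p[2]>190 else '+' if p[2]>150 else '-' for p in h[r,250:400:3]))
print(sensors.get_state()["ee_pos"],sensors.get_state()["tool_rot"])
c=dict(np.load("wrist1.npz"));h=cv2.cvtColor(c["image"],cv2.COLOR_RGB2HSV)
for r in range(110,270,5):
    print(r,''.join('o' if 4<=p[0]<=22 and p[1]>120 else '#' if p[2]<75 else 'w' if p[1]<60 and p[2]>190 else '+' if p[2]>150 else '-' for p in h[r,250:400:3]))
```

```text
[ 290  152   69   83 4512] [ 509.6 -210. ] [69.2 55.9] 74.37409
110 ++++++++++++++++w+w++++++++++ww+w++++www+++++++w++
115 +++++++++++w+++++++w++w++++++++++++++ww+w++++wwww+
120 +++++++++++w++++++++++++++w+w++++++++w++++w+w+w+w+
125 w++++++++++++++++++++++++++++++++++++++++wwww+++++
130 -----------+++w+++++++++++++++++++w++wwww++w++w+++
135 -------------------+++ww++++w++++++w++++ww+w++++++
140 ----------------------+++++++w+++-++++++wwww++++++
145 ---------------++++++++++++++w+wwwwww++++w+w+++++w
150 --------------wwwwwwwwwwwwwwwwwwwwwww++www++ww++++
155 --------------ggggggggggggggggggggggg+++ww++w+++++
160 --------------ggggggggggggggggggggggg+w++++w+w+++w
165 --------------ggggggwwwwwwwwwwggggggg---------+++w
170 --------------ggggggwwwwwwwwwwggggggg----------+++
175 --------------ggggggwwwwwwwwwwggggggg---------+w++
180 --------------ggggggggggggggggggggggg---------w+++
185 --------------ggggggggggggggggggggggg---------+++w
190 --------------ggggggggggggggggggggggg---------+w++
195 --------------gggggggggggggggggggggg-----------+++
200 --------------gggggggggggggggggggggg------
[... 1871 characters left out ...]
---ooooooooooooooooooooooo----------+www
210 -------------oooooooooooooooooooooo-----------+www
215 -------------ooooooo++++++++woooooo-----------+ww+
220 -------------oooooo+wwwwwwwwwoooooo-----------wwww
225 -------------ooooooowwwwwwwwwoooooo-----------wwww
230 -------------ooooooowwwwwwwwwoooooo+++-+w-++-www+w
235 --------------+++++++++++++++++++++wwwwwwwwwwwwww+
240 --------------++++++++++++++++++++++ww+wwwwwwwwww+
245 -------------+wwwwwwwwwwwwwwwwwwwwww++wwwwwwwwwwww
250 ----------w---------------w+www+wwwwwwwwwwwwwwwwww
255 ------------------------w+ww+wwww++www+w+w+wwwwwww
260 ---------------------www++++w+wwwww++w++w++wwwwwww
265 -----------------+w++ww++ww+++++w++www+wwww+w+wwww
```

Framing in the two wrist views is almost the same: green lid box at (290,152) 69×83 px, orange at (287,153) 70×82 px. The difference in lid centres gives the carry directly: −30.0 mm in x, −206.1 mm in y and +12.75° in yaw. I'll go back and take the orange tub.

apply_moves:
  rows: "0.006 0.04 0 -0.03; 0.012 0.085 0 -0.07; 0.018 0.13 0 -0.11; 0.025 0.175 0 -0.15; 0.032 0.22 0 -0.19; 0.04 0.255 0 -0.211; 0.04 0.2666 0 -0.211; 0.04 0.2666 0 -0.211; 0.04 0.2666 -0.05 -0.211; 0.04 0.2666 -0.1 -0.211; 0.04 0.2666 -0.15 -0.211; 0.04 0.2666 -0.16 -0.211"

```text
t: 21.98
ee_pos: [0.535, -0.0047, 0.0372]
tool_rot: [-3.134, 0.004, 1.077]
contact_force: [-1.4, -0.2, -0.4]
finger_gap: 0.0779
finger_force: 0.0
```

apply_moves:
  rows: "0 0 0 0; 0 0 0 0; 0 0 0 0; 0 0 0 0; 0 0 0 0; 0 0 0 0; 0 0 0 0; 0 0 0 0; 0 0 0 0"
  hand: 1
  grip_force: 20

```text
t: 22.73
ee_pos: [0.541, -0.0042, 0.0445]
tool_rot: [3.138, -0.001, 1.077]
contact_force: [-0.3, -2.1, 8.3]
finger_gap: 0.0557
finger_force: 20.0
```

apply_moves:
  rows: "0 0 0.03 0; 0 0 0.07 0; 0 0 0.11 0; 0 0 0.11 0.07; -0.006 -0.043 0.11 0.14; -0.012 -0.086 0.11 0.2125; -0.019 -0.13 0.11 0.2125; -0.026 -0.173 0.11 0.2125; -0.032 -0.216 0.11 0.2125; -0.0375 -0.2576 0.11 0.2125; -0.0375 -0.2576 0.11 0.2125; -0.0375 -0.2576 0.11 0.2125"

```text
t: 23.73
ee_pos: [0.5093, -0.2116, 0.1312]
tool_rot: [3.14, 0.0, 1.296]
contact_force: [-0.1, 0.6, -2.5]
finger_gap: 0.0556
finger_force: 20.0
```

```bash
cat > om.py <<'E'
import sys
from meas import *
from bench import cams,sensors
c=cams.read_camera("wrist");st=sensors.get_state();z=.054+st["ee_pos"][2]-float(sys.argv[1])
m,s=mask(c,*OR,(220,120,420,345));show(c,m,s,z);print("z",z,st["ee_pos"].round(4),st["contact_force"].round(1),st["t"],st["tool_rot"].round(3))
E
python3 om.py .0445;python3 - <<'E'
from meas import *
from bench import cams
for n,bx in(("side",(300,80,440,220)),("scene",(330,190,420,300))):
    c=cams.read_camera(n);m,s=mask(c,*GR,bx);print(n);show(c,m,s,.054);m,s=mask(c,*OR,bx);show(c,m,s,.141)
E
```

```text
[  263   192   122   118 11637] [ 511.  -207.5] [60.2 57.3] 74.23086
z 0.14046908737074548 [ 0.5093 -0.2104  0.131 ] [ 0.3  0.2 -0.7] 23.7833 [ 3.141 -0.     1.297]
side
[371 151  30  14 154] [ 509.3 -211.4] [65.4 55.4] 73.447685
[375 120  36  24 407] [ 504.  -225.8] [100.4  60. ] 73.01267
scene
[358 265  38  24 278] [ 509.7 -212.2] [70.5 57.4] 75.065186
[370 232  31  31 633] [ 511.3 -210. ] [77.6 64.3] 75.61648
```

apply_moves:
  rows: "0.0003 0.0012 -0.01 0; 0.0003 0.0012 -0.02 0; 0.0003 0.0012 -0.028 0; 0.0003 0.0012 -0.031 0; 0.0003 0.0012 -0.0325 0; 0.0003 0.0012 -0.034 0; 0.0003 0.0012 -0.0355 0; 0.0003 0.0012 -0.0365 0; 0.0003 0.0012 -0.0365 0"

```text
t: 24.63
ee_pos: [0.5096, -0.2091, 0.101]
tool_rot: [3.142, 0.0, 1.299]
contact_force: [-0.5, -0.8, -1.6]
finger_gap: 0.0555
finger_force: 20.0
```

```bash
python3 om.py .0445
```

```text
[  263   192   121   118 11630] [ 510.9 -204.7] [60.  56.2] 74.41754
z 0.11063267391023192 [ 0.5097 -0.2091  0.1011] [-0.1 -1.  -2.2] 24.6833 [3.141 0.    1.299]
```

apply_moves:
  rows: "0 0 -0.0012 0; 0 0 -0.0025 0; 0 0 -0.0037 0; 0 0 -0.0037 0; 0 0 -0.0037 0"

```text
t: 25.1
ee_pos: [0.5097, -0.2092, 0.0985]
tool_rot: [3.141, 0.0, 1.299]
contact_force: [-2.4, 0.1, 4.6]
finger_gap: 0.0561
finger_force: 20.0
```

apply_moves:
  rows: "0 0 -0.001 0; 0 0 -0.002 0; 0 0 -0.003 0; 0 0 -0.003 0; 0 0 -0.003 0"

```text
t: 25.52
ee_pos: [0.5098, -0.2093, 0.0979]
tool_rot: [3.141, 0.0, 1.299]
contact_force: [-8.1, 1.4, 24.9]
finger_gap: 0.0554
finger_force: 20.0
```

apply_moves:
  rows: "0 0 0 0; 0 0 0 0; 0 0 0 0; 0 0 0 0; 0 0 0 0; 0 0 0 0; 0 0 0 0; 0 0 0.05 0; 0 0 0.1 0; 0 0 0.13 0; 0 0 0.13 0; 0 0 0.13 0"
  hand: -0.7

```text
t: 26.52
ee_pos: [0.5105, -0.2094, 0.2011]
tool_rot: [3.138, 0.0, 1.299]
contact_force: [-0.4, 0.1, -0.2]
finger_gap: 0.0781
finger_force: 0.0
```

Run:
```python
from meas import *
from bench import cams,sensors
print(sensors.get_state()["ee_pos"],sensors.get_state()["t"])
C={n:cams.read_camera(n) for n in("wrist","side","scene")}
for n in C: np.savez(n+"3.npz",**C[n]);cv2.imwrite(f"pics/{n}3.png",C[n]["image"][:,:,::-1])
for n,bx in(("wrist",(220,100,420,330)),("side",(340,100,430,190)),("scene",(340,220,420,300))):
    c=C[n];m,s=mask(c,*OR,bx);print(n,s)
    for z in(.108,.114):print(z,rect(c,m,z))
```

```text
[ 0.51051446 -0.20938824  0.20109579] 26.5167
wrist [ 284  164   76   89 5294]
0.108 (array([ 509.4, -210. ]), array([69.8, 56.4]), np.float32(74.39624))
0.114 (array([ 509.8, -208.5]), array([68.2, 55.1]), np.float32(74.396225))
side [373 129  33  24 414]
0.108 (array([ 508.4, -210.6]), array([70.4, 56.7]), np.float32(72.90915))
0.114 (array([ 506.2, -205.3]), array([69.8, 56.2]), np.float32(72.909256))
scene [359 242  40  31 700]
0.108 (array([ 513.9, -211.3]), array([74.7, 65.9]), np.float32(74.59853))
0.114 (array([ 509.3, -214.7]), array([74. , 65.3]), np.float32(74.59853))
```

All checks point to the tub being seated:
- **Cameras:** all three agree on the orange lid at z = 0.108 (y −210.0, −210.6, −211.3) and disagree by 9 mm at 0.114.
- **Contact height:** the TCP was at 0.098 at contact, against 0.097–0.0985 expected for seated and about 0.104 for riding on the lugs.
- **Position:** the orange lid centre matches the green lid's position before stacking within 0.2 mm.

The gripper is clear, so I'm handing in.

```bash
python3 -c "
from bench import ctrl
print(ctrl.sign_off())"
```

```text
the job is handed in; nothing more can be done
None
```

I stood the orange-lidded tub upright on the worktop, let it go, then picked it up again and stacked it on the green-lidded tub. The camera and contact-height checks both say it is locked over the lugs, and I handed the job in at about 26.7 s, though no verdict came back.

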